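# Shut and lock the enclosure's access cover with its quarter-turn cam

### The arm

A 6-joint arm with a two-finger parallel gripper is mounted at the origin on a cart in front of the work surface, level with it; the furniture and walls round the work are solid. World frame = base frame: x ahead of the robot, y to its left, z up, the work surface at z = 0. Lengths are in m, angles in rad, forces in N, time in s.
With the tool pointing down it reaches from about 0.35 to 0.775 m from the base axis. Payload 7.3 kg.
Tool frame: the origin (TCP) lies midway between the tips of the shut fingers; the grasp point (between the pads) lies 19 mm behind it (robot.grip_depth is the z of the grasp point in the tool frame, in m); z points along the fingers, y is the line along which they close (so a half turn about z gives the same grasp; the last joint's range is limited). The gripper opens to 92 mm and grips with 3 to 60 N. Pads are 19 mm wide; open, the fingers measure 130 mm over their backs; the gripper's body (75 mm by 190 mm) begins 47 mm behind the grasp point.
Start: joints at [1.105, 0.342, 1.524, -0, 1.275, -0.146], TCP at [0.165, 0.498, 0.227] pointing down, gripper open.
Joint ranges: [-2.53, 2.53], [-0.77, 2.02], [0.04, 2.7], [-1, 4.14], [0.28, 2.66], [-3.11, 3.11]. Speed limits (rad/s): [2.57, 2.57, 3.14, 3.14, 3.14, 3.14].

### API

Orientations are given as [roll, pitch, yaw] about the fixed x, y, z axes, in that order (R = Rz(yaw) Ry(pitch) Rx(roll)).
In Python, from cell import robot, viewer gives the robot as it stands.
- The arm moves only by the tool step_arm, never from a script. Its argument "increments" is a list of rows, each an object with "delta_pos": the shift along the tool's x, y, z in cm, a list of three; "dr": the turn, a rotation vector about the tool's x, y, z in degrees, a list of three; "fingers": the closure, from -1 (fully open) to 1 (shut), so that 0 is half open. In form: [{"delta_pos": [tx, ty, tz], "dr": [wx, wy, wz], "fingers": fingers}, ...]. A call has exactly 5 rows; each row is the pose to reach, as a shift and turn from the pose commanded when the call began, along the tool's axes at that moment; what a row does not reach only later rows make up. A row lasts 1/8 s, in which the tool goes at most 62.5 mm and 10.7 degrees, less where a joint would pass 70% of its speed; a pose out of reach is approached as far as the arm can. A call with a gripper value outside its range is refused whole. The fingers move at their own pace and stop on an object; "newtons" is the grip in N (left out, the last holds). Time passes only in rows, so rows that repeat a pose let the fingers close, or fill a call up. It gives the time, the measured TCP pose, the force, the opening and the grip force at its end, in the units of the state.
- robot.observe(): the state, without advancing time (a new reading comes with each control period).
- viewer.read_camera(name): name is "side" or "top"; returns the picture (420x560x3 uint8, red, green, blue); there is no depth.
- viewer.camera_params(name): a dict with "K" (3x3 intrinsics, pixels), "k1" (the pictures are not rectified: a ray, as slopes to the right and down, at radius r is drawn at 1 + k1 r^2 times it, then the intrinsics apply), "T" (4x4, takes a point from camera to world coordinates). Camera axes: x right, y down, z forward; pixel columns grow to the right and rows downward; lengths in m; the calibration is good to about 2 mm. A picture is of the moment at which its call begins. camera_params takes no time and is no camera call.
- robot.hand_in(): hands the job in; it is judged then, once.
The state is a dict: "time": time; "qpos": joint angles; "qvel": joint speeds; "joint_efforts": joint torques, N m; "tool_pos": TCP position; "tool_rot": TCP orientation; "contact_force": force on the tool from outside, world axes, zero at the start; "torque": the same for the moment, N m; "opening": finger opening in m; "grip_force": force on a finger pad.
Only numpy, scipy, OpenCV 4.12 (cv2) and the standard library are available. Lean on these libraries where they do the work, as an engineer would, in place of code of your own. Each camera call takes 0.05 s, during which the arm holds its last target. There are 200 camera calls.

### The job

The access cover of the small grey wiring enclosure is standing ajar. With your fingertips, press the cover down until it is flush, and with a fingertip set in the slot of the big round fastener on top turn it a quarter-turn clockwise (seen from above) to its stop, so that the cover stays shut when you take your hand away. Do not grip or lift anything, and leave the things lying round the enclosure where they are.

Things in the scene. Friction and masses are not known exactly. Their poses are not given: they have to be found in the camera images.
- enclosure: Grey wiring enclosure fixed to the bench, 160 mm (its x) by 180 mm (its y) by 75 mm high, with two low bolted feet along its y sides. Origin: centre of its underside, on the bench. Its own +x points away from the robot, to the side with the hinge and the cable glands; -x is its front.
- cover (a joint): Hinge of the 6 mm aluminium cover, along the enclosure's back (+x) top edge, 75 mm above the bench, 160 mm behind the front edge. 0 = flush; grows as the front edge rises. A spring holds it ajar at its stop, 0.15 rad; about 6 N down on the fastener's middle brings it flush, on a rigid rest. Let go unlocked, it springs up again.
- cover_edge (a point): Middle of the front edge of the cover's upper face, 81 mm above the bench when flush, about 24 mm higher when ajar.
- cam (a joint): Turn of the fastener, whose axis is square to the cover, on its middle line, 88 mm in front of the hinge. 0 = open, slot along the enclosure's y; grows clockwise from above; stop at 1.6 rad = locked, slot along x. Starts 0 to 0.5. Friction 0.08 N m, no spring. Below, a pawl goes under a lip behind the front wall from 0.9 rad on if the cover is down within 2 mm, and fouls it if not.
- slot_floor (a point): Centre of the slot's floor, on the fastener's axis; y along the slot, x across, z out of the cover. Slot 40 mm wide, 17 mm deep, right across a steel disc (dark floor) 100 mm across, closed at its ends by the raised aluminium ring (100 mm inside, 120 outside, 22 mm above the cover, level with the disc) round it. Cover flush: floor 85 mm, ring top 103 mm above the bench.
- slot_end (a point): Point on the slot's floor 27 mm from the axis, towards the slot's left end (+y of the slot), turning with the disc. Shut fingertips of 22 x 29 mm fit in the slot here at any angle; moved clockwise round the axis against the slot's long wall they turn the disc (some 0.3 rad of free play before the wall is met).
- kf_clamp_1: Bystander: cast flange clamp, 57 x 92 x 21 mm, lying. Origin at the centre of its underside.
- vial_3: Bystander: small glass vial with black cap, 25 mm across, 52 mm high, standing. Origin at the centre of its underside.
- tape_roll_2: Bystander: black roll of tape, 67 mm across, 18 mm high, lying flat. Origin at the centre of its underside.
- screwdriver_1: Bystander: screwdriver with red handle, 171 mm long, 23 mm thick, lying. Origin at the middle of its underside.
- kf_blank_1: Bystander: metal blank flange, disc 40 mm across, 8 mm high. Origin at the centre of its underside.
- centring_ring_1: Bystander: metal centring ring with black seal, 37 mm across, 8 mm high. Origin at the centre of its underside.

How it is judged:
By the outcome, as a careful person would: the job done as asked, in the order asked, and still so for the second after the job is handed in, with the robot touching nothing.
It also fails if it takes over 42 s, if anything falls off the work surface, if the arm or the gripper's body presses on something with over 40 N, if the wrist force passes 120 N, or if a joint passes its speed limit or range.

## Working session

There is one attempt and no reset: what is moved stays moved. The work goes in short steps, Python scripts to look and compute and a tool call to move; the robot and the scene stay as the last step left them, time stands still between calls to the robot, and variables do not carry over. Pictures are saved under pics/ and viewed, at most 10 in all, crops included, and the job is handed in when it is done.

Besides the shell and the picture viewer there is one more tool, called after "Request:" as name([rows], argument=value, ...), one row to a line, values as JSON. step_arm: Moves the arm, as the interface text tells. Its arguments: {"type":"object","properties":{"increments":{"type":"array"},"newtons":{"type":"number"}},"required":["increments"]}

```bash
mkdir -p pics; python3 - <<'E'
from cell import robot, viewer
import cv2
for n in("top","side"):
    im=viewer.read_camera(n); cv2.imwrite(f"pics/{n}0.png",im[:,:,::-1]); p=viewer.camera_params(n); print(n,p)
s=robot.observe(); print(s["time"],s["tool_pos"],s["tool_rot"],s["opening"],s["contact_force"])
E
```

```text
top {'K': array([[389.02251869,   0.        , 281.85488429],
       [  0.        , 389.02251869, 206.2117204 ],
       [  0.        ,   0.        ,   1.        ]]), 'k1': -0.045514588552302164, 'T': array([[-0.00503474, -0.9796026 ,  0.20088157,  0.279237  ],
       [-0.99997466,  0.00392104, -0.00594155,  0.08294721],
       [ 0.00503269, -0.20090639, -0.97959752,  1.18377483],
       [ 0.        ,  0.        ,  0.        ,  1.        ]])}
side {'K': array([[405.327423  ,   0.        , 280.83586581],
       [  0.        , 405.327423  , 211.01714312],
       [  0.        ,   0.        ,   1.        ]]), 'k1': -0.05215878393032826, 'T': array([[ 0.81555966, -0.32068706,  0.48168688,  0.05702986],
       [-0.57818489, -0.41740075,  0.70105552, -0.56544632],
       [-0.02376297, -0.85025668, -0.52583163,  0.53583458],
       [ 0.        ,  0.        ,  0.        ,  1.        ]])}
0.1 [0.16486309 0.49804646 0.22611718] [-3.14020398e+00 -2.03192343e-04  2.82175609e+00] 0.09178260567186468 [0.3517207  0.04093857 0.27644077]
```

View pics/top0.png

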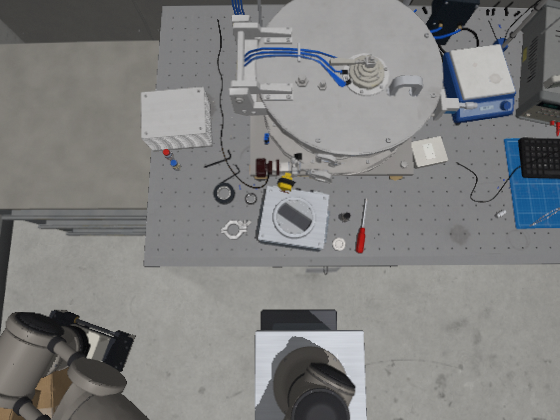

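View pics/side0.png

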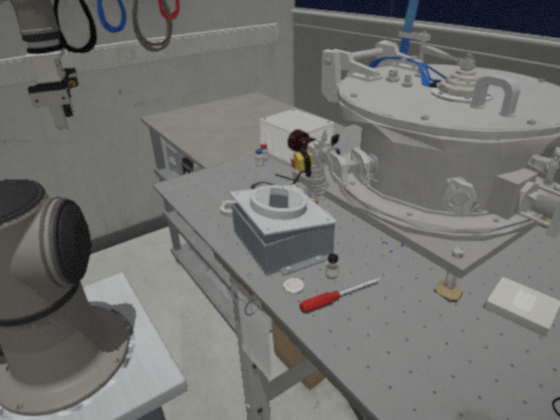

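The top view shows the enclosure at about (293,217), with the dark slot running from (277,205) to (312,230). In the side view it is at about (283,225). I'll enlarge both.

```bash
python3 - <<'E'
import cv2,numpy as np
a=cv2.imread("pics/top0.png")[175:260,245:345]; b=cv2.imread("pics/side0.png")[175:280,220:345]
a=cv2.resize(a,(400,340),interpolation=cv2.INTER_CUBIC); b=cv2.resize(b,(400,336),interpolation=cv2.INTER_CUBIC)
cv2.imwrite("pics/crop0.png",np.hstack([a[:336],b]))
E
```

```text
(no output)
```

View pics/crop0.png

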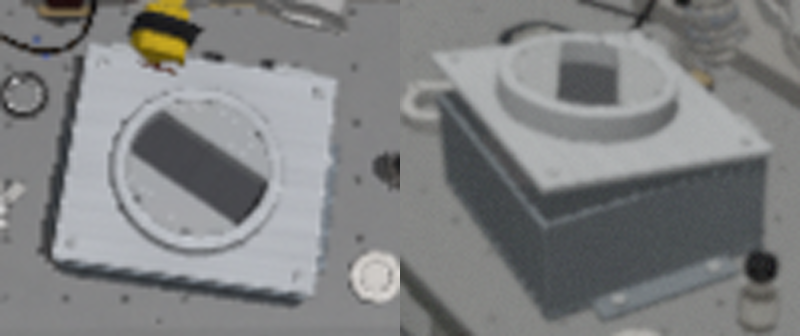

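```bash
cat > h.py <<'E'
import numpy as np,cv2
from cell import robot,viewer
def ray(n,uv):
    p=viewer.camera_params(n);K,T=p["K"],p["T"]
    d=np.array([p["k1"],0,0,0,0]) 
    x=cv2.undistortPoints(np.array(uv,float).reshape(-1,1,2),K,d).reshape(-1,2)
    return T[:3,3],np.c_[x,np.ones(len(x))]@T[:3,:3].T
def onplane(n,uv,z):
    o,d=ray(n,uv); return o+d*((np.broadcast_to(z,len(d))-o[2])/d[:,2])[:,None]
E
python3 - <<'E'
from h import *
off=np.array([245,175]); c=lambda l:np.array(l)/4+off-.375
P=onplane("top",c([(88,45),(336,78),(303,300),(52,262)]),[.081,.081,.105,.105]); print(P.round(4))
y=(P[0]-P[1])+(P[3]-P[2]); x=(P[0]-P[3])+(P[1]-P[2]); print("yaw",np.arctan2(-y[0],y[1]),np.arctan2(x[1],x[0]))
im=cv2.imread("pics/top0.png");g=im.max(2)
roi=np.zeros_like(g);cv2.circle(roi,(294,218),20,255,-1)
m=((g<105)&(roi>0)).astype(np.uint8)
n,l,s,ce=cv2.connectedComponentsWithStats(m);k=1+s[1:,4].argmax();print(s[k],ce[k])
cn=np.argwhere(l==k)[:,::-1].astype(np.float32);r=cv2.minAreaRect(cn);print(r)
q=onplane("top",cv2.boxPoints(r),.098);print(q.round(4),q.mean(0))
for e in[ (112,280,88,252)]:
    print("ring ctr",onplane("top",c([((e[0]+e[1])/2,(e[2]+e[3])/2)]),.116))
E
```

```text
[[ 0.5663  0.1205  0.081 ]
 [ 0.5408 -0.0603  0.081 ]
 [ 0.3772 -0.0297  0.105 ]
 [ 0.4044  0.1443  0.105 ]]
yaw -0.14742581195659957 -0.16549818955456783
[278 203  34  28 423] [294.54846336 216.42553191]
((294.4598388671875, 216.27642822265625), (34.33525085449219, 12.777567863464355), 34.82448959350586)
[[ 0.486   0.091   0.098 ]
 [ 0.5164  0.0701  0.098 ]
 [ 0.4593 -0.0093  0.098 ]
 [ 0.4295  0.0119  0.098 ]] [0.47279895 0.0409324  0.098     ]
ring ctr [[0.46702645 0.04382899 0.116     ]]
```

```bash
cat >> h.py <<'E'
from scipy.spatial.transform import Rotation as Rn
E0=-.157; ax=np.array([.4666,.0439]); 
def inc(p0,yaw0,p,yaw):
    "cm and deg (about tool z) from tool-down pose p0,yaw0 to p,yaw"
    R=Rn.from_euler("xyz",[np.pi,0,yaw0]).as_matrix()
    return (R.T@(np.array(p)-p0)*100).round(2),round(np.degrees(yaw0-yaw),1)
def arc(phi,r=.027):
    "right-hand end of slot at cam angle phi; tool yaw with y along slot"
    a=phi-E0; return ax-r*np.array([np.sin(a),np.cos(a)])
def yawof(phi): return np.pi-(phi-E0)
E
python3 - <<'E'
from h import *
p0=[.165,.498,.226];print(yawof(.47))
print(inc(p0,2.822,[.4533,.0216,.17],yawof(.47)), arc(.47))
E
```

```text
2.5145926535897933
(array([-42.34, -36.17,   5.6 ]), np.float64(17.6)) [0.45075861 0.02203563]
```

Request:
step_arm([
  {"delta_pos": [-4.2,-3.6,0],"dr": [0,0,2],"fingers": 1},
  {"delta_pos": [-8.5,-7.2,0],"dr": [0,0,4],"fingers": 1},
  {"delta_pos": [-12.7,-10.8,0],"dr": [0,0,6],"fingers": 1},
  {"delta_pos": [-17,-14.5,0],"dr": [0,0,8],"fingers": 1},
  {"delta_pos": [-21.2,-18.1,0],"dr": [0,0,10],"fingers": 1},
], newtons=20)

```text
time: 0.72
tool_pos: [0.3099, 0.2583, 0.2266]
tool_rot: [3.142, 0.0, 2.646]
contact_force: [0.4, 0.5, -0.9]
opening: 0.0462
grip_force: 0.0
```

Request:
step_arm([
  {"delta_pos": [-3.1,-4.3,0],"dr": [0,0,2],"fingers": 1},
  {"delta_pos": [-6.5,-8.8,1],"dr": [0,0,4],"fingers": 1},
  {"delta_pos": [-10.5,-12,2],"dr": [0,0,6],"fingers": 1},
  {"delta_pos": [-14,-15,3],"dr": [0,0,7],"fingers": 1},
  {"delta_pos": [-14,-15,3],"dr": [0,0,7],"fingers": 1},
])

```text
time: 1.35
tool_pos: [0.3618, 0.0591, 0.196]
tool_rot: [-3.141, -0.001, 2.52]
contact_force: [-0.8, -0.0, 0.3]
opening: 0.001
grip_force: 0.0
```

```bash
python3 - <<'E'
from h import *
s=robot.observe()
print(inc(s["tool_pos"],s["tool_rot"][2],[.4533,.0216,.15],yawof(.47)))
E
```

```text
(array([-9.62,  2.28,  4.6 ]), np.float64(0.3))
```

Request:
step_arm([
  {"delta_pos": [-4,1,1],"dr": [0,0,0],"fingers": 1},
  {"delta_pos": [-8,2,2],"dr": [0,0,0],"fingers": 1},
  {"delta_pos": [-9.6,2.3,3.5],"dr": [0,0,0],"fingers": 1},
  {"delta_pos": [-9.6,2.3,4.6],"dr": [0,0,0],"fingers": 1},
  {"delta_pos": [-9.6,2.3,4.6],"dr": [0,0,0],"fingers": 1},
])

```text
time: 1.98
tool_pos: [0.4515, 0.0257, 0.1499]
tool_rot: [-3.14, -0.003, 2.526]
contact_force: [-0.0, 0.3, 0.9]
opening: 0.0004
grip_force: 0.0
```

```bash
python3 - <<'E'
from h import *
a=viewer.read_camera("side")[135:290,210:360,::-1]; b=viewer.read_camera("top")[165:265,235:345,::-1]
cv2.imwrite("pics/c1.png",np.hstack([cv2.resize(a,(400,413),interpolation=2),cv2.resize(b,(400,413),interpolation=2)]))
E
```

```text
(no output)
```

View pics/c1.png

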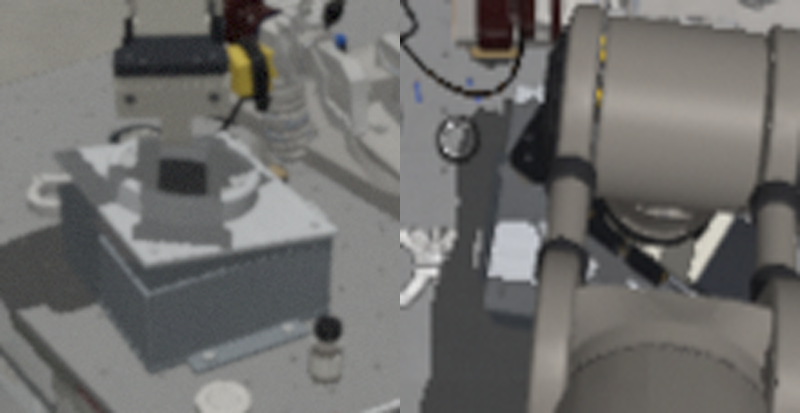

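The side view shows the shut tips at about crop (178,135), over the dark slot floor at (183,177). The cover is still ajar. I'll descend into the slot.

Request:
step_arm([
  {"delta_pos": [-0.3,-0.2,1],"dr": [0,0,0],"fingers": 1},
  {"delta_pos": [-0.3,-0.2,2],"dr": [0,0,0],"fingers": 1},
  {"delta_pos": [-0.3,-0.2,3],"dr": [0,0,0],"fingers": 1},
  {"delta_pos": [-0.3,-0.2,4.1],"dr": [0,0,0],"fingers": 1},
  {"delta_pos": [-0.3,-0.2,4.1],"dr": [0,0,0],"fingers": 1},
])

```text
time: 2.7
tool_pos: [0.4537, 0.0214, 0.1087]
tool_rot: [-3.141, -0.002, 2.525]
contact_force: [-0.8, 0.0, -0.0]
opening: 0.0005
grip_force: 0.0
```

Request:
step_arm([
  {"delta_pos": [0,0,0.4],"dr": [0,0,0],"fingers": 1},
  {"delta_pos": [0,0,0.8],"dr": [0,0,0],"fingers": 1},
  {"delta_pos": [0.1,0,1.2],"dr": [0,0,0],"fingers": 1},
  {"delta_pos": [0.2,0,1.6],"dr": [0,0,0],"fingers": 1},
  {"delta_pos": [0.2,0,1.6],"dr": [0,0,0],"fingers": 1},
])

```text
time: 3.32
tool_pos: [0.4531, 0.0222, 0.0938]
tool_rot: [3.141, 0.001, 2.525]
contact_force: [0.2, -3.6, 4.5]
opening: 0.0005
grip_force: 2.2
```

Request:
step_arm([
  {"delta_pos": [0,0,0.2],"dr": [0,0,0],"fingers": 1},
  {"delta_pos": [0,0,0.4],"dr": [0,0,0],"fingers": 1},
  {"delta_pos": [0,0,0.6],"dr": [0,0,0],"fingers": 1},
  {"delta_pos": [0,0,0.8],"dr": [0,0,0],"fingers": 1},
  {"delta_pos": [0,0,0.9],"dr": [0,0,0],"fingers": 1},
])

```text
time: 3.95
tool_pos: [0.452, 0.0224, 0.0849]
tool_rot: [-3.141, -0.001, 2.525]
contact_force: [-5.2, -4.4, 14.9]
opening: 0.0
grip_force: 7.3
```

```bash
cat > plan.py <<'E'
from h import *
import sys
p0=np.array([.4521,.0226,.0837]);y0=2.525
ph=np.linspace(.47,2.0,16)
for c in range(3):
    for i in range(1,6):
        f=ph[5*c+i]; p=[*arc(f),.0837]; y=yawof(min(f,1.65))
        d,a=inc(p0,y0,p,y); print(c,round(f,2),d,a)
    p0,y0=np.array(p),y
E
python3 plan.py
```

```text
0 0.57 [ 0.35 -0.11 -0.  ] 6.4
0 0.67 [ 0.62 -0.06 -0.  ] 12.3
0 0.78 [0.89 0.01 0.  ] 18.1
0 0.88 [1.15 0.11 0.  ] 24.0
0 0.98 [1.39 0.23 0.  ] 29.8
1 1.08 [0.27 0.01 0.  ] 5.8
1 1.18 [0.55 0.06 0.  ] 11.7
1 1.29 [0.81 0.13 0.  ] 17.5
1 1.39 [1.07 0.22 0.  ] 23.4
1 1.49 [1.32 0.34 0.  ] 29.2
2 1.59 [0.27 0.01 0.  ] 5.8
2 1.69 [0.55 0.06 0.  ] 9.2
2 1.8 [0.81 0.13 0.  ] 9.2
2 1.9 [1.07 0.22 0.  ] 9.2
2 2.0 [1.32 0.34 0.  ] 9.2
```

Request:
step_arm([
  {"delta_pos": [0.35,-0.1,0],"dr": [0,0,6],"fingers": 1},
  {"delta_pos": [0.6,-0.05,0],"dr": [0,0,12],"fingers": 1},
  {"delta_pos": [0.9,0,0],"dr": [0,0,18],"fingers": 1},
  {"delta_pos": [1.15,0.1,0],"dr": [0,0,24],"fingers": 1},
  {"delta_pos": [1.4,0.25,0],"dr": [0,0,30],"fingers": 1},
])

```text
time: 4.58
tool_pos: [0.4431, 0.0323, 0.0852]
tool_rot: [3.141, 0.001, 1.998]
contact_force: [0.2, -4.4, 5.2]
opening: 0.0002
grip_force: 3.1
```

Request:
step_arm([
  {"delta_pos": [0.0,0,0.2],"dr": [0,0,0],"fingers": 1},
  {"delta_pos": [0.25,0,0.2],"dr": [0,0,6],"fingers": 1},
  {"delta_pos": [0.55,0.05,0.2],"dr": [0,0,12],"fingers": 1},
  {"delta_pos": [0.8,0.15,0.2],"dr": [0,0,18],"fingers": 1},
  {"delta_pos": [1.05,0.2,0.2],"dr": [0,0,24],"fingers": 1},
])

```text
time: 5.2
tool_pos: [0.4397, 0.0426, 0.0845]
tool_rot: [3.142, 0.001, 1.58]
contact_force: [-8.0, -5.1, 25.2]
opening: 0.0003
grip_force: 12.8
```

Request:
step_arm([
  {"delta_pos": [0.27,0,0],"dr": [0,0,6],"fingers": 1},
  {"delta_pos": [0.55,0.05,0],"dr": [0,0,10],"fingers": 1},
  {"delta_pos": [0.8,0.13,0],"dr": [0,0,14],"fingers": 1},
  {"delta_pos": [1.05,0.2,0],"dr": [0,0,14],"fingers": 1},
  {"delta_pos": [1.3,0.35,0],"dr": [0,0,14],"fingers": 1},
])

```text
time: 5.82
tool_pos: [0.4427, 0.0534, 0.0845]
tool_rot: [3.142, 0.005, 1.34]
contact_force: [-10.1, -20.6, 27.4]
opening: 0.0007
grip_force: 13.5
```

Request:
step_arm([
  {"delta_pos": [0.1,0.02,0],"dr": [0,0,0],"fingers": 1},
  {"delta_pos": [0.2,0.05,0],"dr": [0,0,0],"fingers": 1},
  {"delta_pos": [0.3,0.08,0],"dr": [0,0,0],"fingers": 1},
  {"delta_pos": [0.3,0.08,0],"dr": [0,0,0],"fingers": 1},
  {"delta_pos": [0.3,0.08,0],"dr": [0,0,0],"fingers": 1},
])

```text
time: 6.45
tool_pos: [0.4444, 0.0561, 0.0845]
tool_rot: [3.141, 0.005, 1.34]
contact_force: [-10.0, -19.1, 25.4]
opening: 0.0005
grip_force: 13.2
```

Request:
step_arm([
  {"delta_pos": [0.1,0.03,0],"dr": [0,0,0],"fingers": 1},
  {"delta_pos": [0.2,0.06,0],"dr": [0,0,0],"fingers": 1},
  {"delta_pos": [0.3,0.1,0],"dr": [0,0,0],"fingers": 1},
  {"delta_pos": [0.4,0.15,0],"dr": [0,0,0],"fingers": 1},
  {"delta_pos": [0.4,0.15,0],"dr": [0,0,0],"fingers": 1},
])

```text
time: 7.08
tool_pos: [0.4454, 0.058, 0.0844]
tool_rot: [-3.139, 0.008, 1.341]
contact_force: [-15.3, -29.1, 30.8]
opening: 0.0002
grip_force: 19.4
```

Request:
step_arm([
  {"delta_pos": [0.15,0.05,0],"dr": [0,0,0],"fingers": 1},
  {"delta_pos": [0.25,0.1,0],"dr": [0,0,0],"fingers": 1},
  {"delta_pos": [0.25,0.1,0],"dr": [0,0,0],"fingers": 1},
  {"delta_pos": [0.25,0.1,0],"dr": [0,0,0],"fingers": 1},
  {"delta_pos": [0.25,0.1,0],"dr": [0,0,0],"fingers": 1},
])

```text
time: 7.7
tool_pos: [0.4455, 0.0583, 0.0843]
tool_rot: [-3.137, 0.012, 1.342]
contact_force: [-20.0, -39.5, 34.0]
opening: 0.0003
grip_force: 25.0
```

Another 2.5 mm of command moved the tip only 0.3 mm and added 10 N, so the fastener is at its stop. I'll lift straight up and check.

Request:
step_arm([
  {"delta_pos": [0.2,0.08,-0.4],"dr": [0,0,0],"fingers": 1},
  {"delta_pos": [0,0,-0.8],"dr": [0,0,0],"fingers": 1},
  {"delta_pos": [-0.4,0,-1.5],"dr": [0,0,0],"fingers": 1},
  {"delta_pos": [-0.4,0,-3],"dr": [0,0,0],"fingers": 1},
  {"delta_pos": [-0.4,0,-6],"dr": [0,0,0],"fingers": 1},
])

```text
time: 8.32
tool_pos: [0.4467, 0.0608, 0.142]
tool_rot: [-3.137, -0.0, 1.337]
contact_force: [0.5, -0.6, -0.0]
opening: 0.0002
grip_force: 0.0
```

Request:
step_arm([
  {"delta_pos": [0,0,-4],"dr": [0,0,0],"fingers": 1},
  {"delta_pos": [3,-2,-6],"dr": [0,0,0],"fingers": 1},
  {"delta_pos": [8,-4,-7],"dr": [0,0,0],"fingers": 1},
  {"delta_pos": [13,-6,-7],"dr": [0,0,0],"fingers": 1},
  {"delta_pos": [18,-8,-7],"dr": [0,0,0],"fingers": 1},
])

```text
time: 8.95
tool_pos: [0.4108, 0.2562, 0.2127]
tool_rot: [-3.141, -0.001, 1.338]
contact_force: [0.8, 0.8, 0.5]
opening: 0.0006
grip_force: 0.0
```

Request:
step_arm([
  {"delta_pos": [5,-1,0],"dr": [0,0,0],"fingers": 1},
  {"delta_pos": [10,-2,0],"dr": [0,0,0],"fingers": 1},
  {"delta_pos": [14,-4,0],"dr": [0,0,0],"fingers": 1},
  {"delta_pos": [16,-6,0],"dr": [0,0,0],"fingers": 1},
  {"delta_pos": [16,-6,0],"dr": [0,0,0],"fingers": 1},
])

```text
time: 9.57
tool_pos: [0.3884, 0.4253, 0.2119]
tool_rot: [-3.14, 0.001, 1.341]
contact_force: [0.8, 0.0, -0.7]
opening: 0.0003
grip_force: 0.0
```

```bash
python3 - <<'E'
from h import *
a=viewer.read_camera("side")[155:290,210:360,::-1]; b=viewer.read_camera("top")[165:265,215:375,::-1]
cv2.imwrite("pics/c2.png",np.hstack([cv2.resize(a,(360,324),interpolation=2),cv2.resize(b,(440,324),interpolation=2)]))
E
```

```text
(no output)
```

View pics/c2.png

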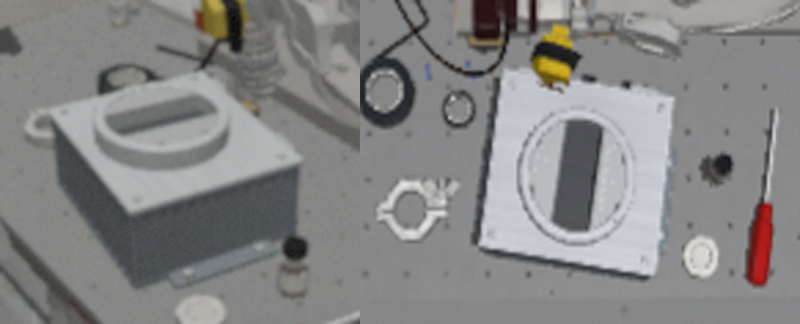

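The side view shows the cover flush with no gap. In the top view the slot runs from (590,120) to (575,228), along the enclosure's x. The things lying round it look undisturbed.

```bash
python3 -c "
from cell import robot
print(robot.hand_in())"
```

```text
the job is handed in; nothing more can be done
None
```

The cover is pressed flush, the fastener is turned clockwise to its stop, the cover stayed shut with the hand away, and the job is handed in at about 10 s of robot time.

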